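Shake up the mould-oil jar

ROBOT

A 7-joint arm with a two-finger parallel gripper is mounted at the origin on a cart in front of the work surface, level with it; the furniture and walls round the work are solid. World frame = base frame: x ahead of the robot, y to its left, z up, the work surface at z = 0. Lengths are in m, angles in rad, forces in N, time in s.
With the tool pointing down it reaches from about 0.4 to 0.875 m from the base axis. Payload 6.5 kg.
Tool frame: the origin (TCP) lies at the very end of the fingers, on their centre line; the grasp point (between the pads) lies 19 mm behind it (manip.hold_point_z is the distance from the TCP to the grasp point, in m); z points along the fingers, y is the line along which they close (so a half turn about z gives the same grasp; the last joint's range is limited). The gripper opens to 85 mm and grips with 20 to 120 N. Pads are 22 mm wide; open, the fingers measure 114 mm over their backs; the gripper's body (76 mm by 85 mm) begins 54 mm behind the grasp point. The pads swing forward as they close: fully open they stand 13 mm farther back than shut.
Start: joints at [1.208, 0.536, -0.004, 1.538, 0.003, 1.067, -0.071], TCP at [0.19, -0.622, 0.231] pointing down, gripper open.
Joint ranges: [-2.7, 2.7], [-0.37, 2.16], [-1.27, 1.26], [0.24, 2.4], [-1.31, 4.45], [0.19, 1.91], [-2.76, 2.76]. Speed limits (rad/s): [2.39, 2.39, 3.14, 3.14, 3.14, 3.14, 3.14].

INTERFACE

Orientations are given as a rotation vector (axis times angle).
In Python, from plant import manip, capture, camera_model, job, look_for, regions_of, landmark_of gives the robot as it stands. The module is installed in compiled form; this text tells all that it offers.
- The arm moves only by the tool carry_out, never from a script. Its argument "commands" is a list of rows, each an object with "slide": the shift along the tool's x, y, z scaled (see below), a list of three; "rot": the turn, a rotation vector about the tool's x, y, z scaled (see below), a list of three. A call has exactly 10 rows; each row is the pose to reach, as a shift and turn from the pose commanded when the call began, along the tool's axes at that moment, turning the shorter way round; what a row does not reach only later rows make up. The controller multiplies each number of a shift by 1000 mm and each number of a turn by pi rad. A row lasts 1/12 s, in which the tool goes at most 41.7 mm and 7.16 degrees, less where a joint would pass 70% of its speed; a pose out of reach is approached as far as the arm can. A call with a number of a shift or a turn outside -1 to 1 is refused whole. A call with a gripper value outside its range is refused whole. "gripper" is the opening, from 0 (shut) to 1 (fully open), set as the call begins (left out, the last holds). The fingers move at their own pace and stop on an object; the grip force is fixed at half the most. Time passes only in rows, so rows that repeat a pose let the fingers close, or fill a call up. It gives the time, the measured TCP pose, the force, the opening and the grip force at its end, in the units of the state.
- manip.get_obs(): the state, without advancing time (a new reading comes with each control period).
- capture(name): name is "scene" or "top" or "wrist"; returns the picture (480x640x3 uint8, blue, green, red); there is no depth.
- camera_model(name): a dict with "mtx" (3x3 intrinsics, pixels), "xyz" and "orientation" of the camera in the world. Camera axes: x right, y up, looking along -z (the intrinsics and any distortion apply to the point x, -y, -z); pixel columns grow to the right and rows downward; lengths in m; the calibration is good to about 2 mm. A picture is of the moment at which its call begins: read the wrist's pose just before it. camera_model takes no time and is no camera call; for the wrist camera it gives the pose at the moment of the call.
- job.job_done(): hands the job in; it is judged then, once.
Trained networks look in the newest picture that a camera, given by its name, has taken for a name from the list of things; names that differ only in an ending like _2 or _b are one class to them, and where a whole thing is asked for, a point or a joint stands for the part that bears it (a point fixed in the world has none). Each returns a list of dicts, best first, with "p" (0 to 1); they miss things now and then, are a little off and sometimes report something else, mostly with a low value. They report only what shows in the picture. A call takes as long as a camera call.
- look_for(camera, thing): "position" ([x, y, z] in m, in world coordinates, good to about 4 mm: the middle of the surface that is visible of it).
- regions_of(camera, thing): "pixels" (480x640 bool, what is visible of it).
- landmark_of(camera, thing): "position" ([x, y, z] in m, in world coordinates, good to about 4 mm: a listed point, or the origin of a listed thing).
The state is a dict: "time_s": time; "joint_positions": joint angles; "dq": joint speeds; "joint_efforts": joint torques, N m; "tcp_pos": TCP position; "eef_rot": TCP orientation; "ft_force": force on the tool from outside, world axes, zero at the start; "moment": the same for the moment, N m; "width": opening from 0.0 (shut) to 1.0 (fully open); "gripper_force": force on a finger pad.
Only numpy, scipy, OpenCV 4.12 (cv2) and the standard library are available. Lean on these libraries where they do the work, as an engineer would, in place of code of your own. Each camera call takes 0.05 s, during which the arm holds its last target. There are 200 camera calls.

TASK

Shake up the squat screw-cap jar on the bench shaker: first set the shaker's side lever upright, to the long middle mark of its quadrant, then hold the jar squarely in the sloping sprung cup and press it down along the slope's axis until the cup is fully down, keeping it there for about two seconds. Then set the jar down gently, upright, in the square steel drip tray, with the lever still at its middle mark, and leave the tall spouted bottle, the brush and the stopwatch where they are.

Things in the scene. Friction and masses are not known exactly. Their poses are not given: they have to be found in the camera images.
- jar: squat white wide-mouth jar, 58 mm diameter, 102 mm tall with its grey screw cap (straight body 58 mm wide from 3 to 79 mm up, cap 51 mm wide from 87 to 102 mm), about 0.25 kg, loose, standing on the worktop near its front edge; origin: centre of its underside, z up along its axis
- shaker: grey wedge-shaped bench shaker, fixed, 130 mm wide (its y) and 170 mm deep (its x), on a 6 mm deck plate; its top slopes up at 30 degrees from the front (48 mm high at its x = -85 mm) to the back (126 mm high); its front is its -x side and faces the robot's left, its right side with the lever faces the robot; origin: centre of its underside, z up
- cup_seat (a point): centre of the inner floor of the black rubber cup on the shaker's slope; moves with the cup; z: the cup's axis, out of the cup and 30 degrees from vertical, leaning to the shaker's front (-x), also when depressed; y: the shaker's y. The round cup is 68 mm wide inside at the floor, its flared rim 13 mm above the floor and 82 mm wide outside
- shaker_cup (a joint): depression of the cup along its axis in m: 0 = up, 0.010 = fully down on its stop; a spring pushes it back with 4 N at the top and 11 N at the bottom
- lever (a joint): angle of the shaker's lever in rad: 0 = leaning fully to the shaker's front, 0.70 = upright, at the long middle mark, 1.40 = leaning fully to the back; stays where it is left (about 1.5 N at the knob moves it)
- lever_knob (a point): centre of the steel ball knob (26 mm diameter) at the end of the lever (8 mm rod), 110 mm from the pivot; moves with the lever
- lever_pivot (a point): on the pivot axis of the lever (the shaker's y axis direction), in the plane in which the knob swings, 23 mm outside the shaker's right side (its -y side)
- drip_tray: square open steel tray, 130 x 130 mm, 18 mm high over its rolled rim, floor 3 mm thick, 124 mm wide inside; fixed to the worktop at the right; origin: centre of its underside, z up
- oil_bottle: tall slim bottle with a thin red spout, 52 mm diameter, 172 mm tall, a bystander; origin: centre of its underside
- oil_brush: flat brush with red handle, 206 mm long (its y), 50 mm wide, 15 mm thick, lying near the worktop's front edge, a bystander; origin: centre of its underside
- stopwatch: dark stopwatch, 63 mm long, 16 mm thick, lying on the worktop, a bystander; origin: centre of its underside

How it is judged:
By the outcome, as a careful person would: the job done as asked, in the order asked, and still so for the second after the job is handed in, with the robot touching nothing.
It also fails if it takes over 70 s, if anything falls off the work surface, if the arm or the gripper's body presses on something with over 40 N, if the wrist force passes 120 N, or if a joint passes its speed limit or range.

## Working session

There is one attempt and no reset: what is moved stays moved. The work goes in short steps, Python scripts to look and compute and a tool call to move; the robot and the scene stay as the last step left them, time stands still between calls to the robot, and variables do not carry over. Pictures are saved under pics/ and viewed, at most 10 in all, crops included, and the job is handed in when it is done.

Besides the shell and the picture viewer there is one more tool, called as name([rows], argument=value, ...), one row to a line, values as JSON. carry_out: Moves the arm, as the interface text tells. Shifts and turns lie within -1 to 1; 1 stands for 1000 mm of shift or pi rad of turn. Its arguments: {"type":"object","properties":{"commands":{"type":"array"},"gripper":{"type":"number"}},"required":["commands"]}

```bash
mkdir -p pics
cat > h.py <<'E'
import numpy as np, cv2
from scipy.spatial.transform import Rotation as R
from plant import manip, capture, camera_model, job, look_for, regions_of, landmark_of
def rel(p,Rw):
    "tool-frame scaled slide & rot from current measured pose to pose p, Rotation Rw"
    o=manip.get_obs(); R0=R.from_rotvec(o['eef_rot'])
    return R0.inv().apply(np.array(p)-o['tcp_pos']).round(4), ((R0.inv()*Rw).as_rotvec()/np.pi).round(4)
E
python3 - <<'E'
from h import *
o=manip.get_obs(); print(o, manip.hold_point_z)
print(R.from_rotvec(o['eef_rot']).as_matrix().round(3))
ims=[capture(c) for c in ("scene","top")]
cv2.imwrite('pics/a.png',ims[0]);cv2.imwrite('pics/b.png',ims[1])
for c in ("scene","top"):
    m=camera_model(c);print(c,m['xyz'])
    for t in "jar shaker cup_seat lever_knob lever_pivot drip_tray oil_bottle oil_brush stopwatch".split():
        print(t,[(np.round(d['position'],3).tolist(),round(d['p'],2)) for d in landmark_of(c,t)[:2]])
E
```

```text
{'time_s': 0.0, 'joint_positions': array([ 1.20781605,  0.53716195, -0.00442153,  1.53889459,  0.00260565,
        1.0672997 , -0.07119052]), 'dq': array([-0.00127212,  0.00279547, -0.00019091, -0.00123575,  0.00124413,
       -0.00118527,  0.00069133]), 'joint_efforts': array([-2.58989867e-04, -5.83421838e+01,  1.04822706e+00, -2.59107918e+01,
        1.22690186e-02,  9.59075260e-03, -1.06375964e-05]), 'tcp_pos': array([ 0.18986928, -0.62097721,  0.23040762]), 'eef_rot': array([-3.10535852e+00, -4.64327206e-01,  6.28174310e-04]), 'ft_force': array([ 0.34988601, -0.41587636, -0.5919447 ]), 'moment': array([ 0.05375071, -0.04603397,  0.00626095]), 'gripper_force': 0.0, 'width': 0.9947318150093694} 0.0187
[[ 0.956  0.293 -0.001]
 [ 0.293 -0.956  0.002]
 [-0.    -0.002 -1.   ]]
scene [-0.36261549  1.14878745  1.10969962]
jar [([0.475, 0.435, 0.002], 0.9), ([0.5, 0.213, -0.002], 0.69)]
shaker [([0.655, -0.034, 0.008], 0.61)]
cup_seat [([0.63, -0.011, 0.12], 0.94), ([0.603, -0.102, 0.069], 0.54)]
lever_knob [([0.553, -0.05, 0.158], 0.51)]
lever_pivot [([0.6, -0.103, 0.066], 0.93)]
drip_tray [([0.492, -0.346, 0.002], 0.7)]
oil_bottle [([0.498, 0.212, -0.004], 0.94), ([0.598, -0.103, 0.065], 0.21)]
oil_brush [([0.444, -0.057, 0.002], 0.94)]
stopwatch [([0.658, -0.032, 0.005], 0.7), ([0.459, 0.091, -0.002], 0.68)]
top [0.43614521 0.028276   1.36653593]
jar [([0.468, 0.434, -0.01], 0.68)]
shaker [([0.658, -0.034, 0.004], 0.58)]
cup_seat [([0.636, -0.003, 0.118], 0.79)]
lever_knob [([0.557, -0.052, 0.158], 0.7)]
lever_pivot [([0.602, -0.099, 0.069], 0.84)]
drip_tray [([0.491, -0.347, 0.002], 0.89), ([0.657, -0.031, 0.001], 0.24)]
oil_bottle [([0.498, 0.211, -0.003], 0.76)]
oil_brush [([0.439, -0.057, -0.001], 0.59), ([0.49, -0.349, 0.003], 0.47)]
stopwatch [([0.455, 0.094, 0.0], 0.62), ([0.498, 0.207, -0.002], 0.55)]
```

View pics/a.png

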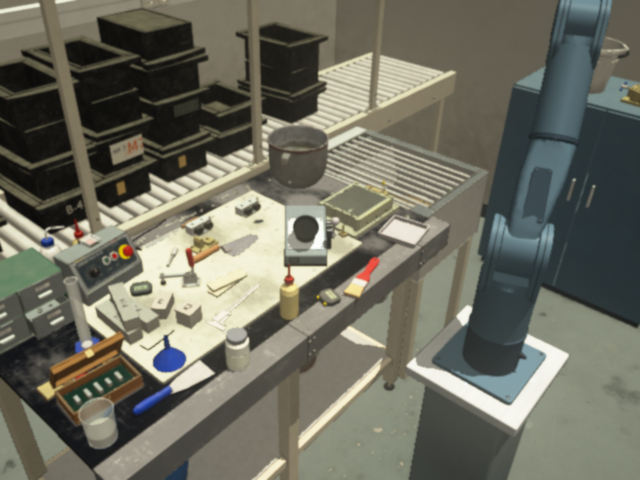

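View pics/b.png

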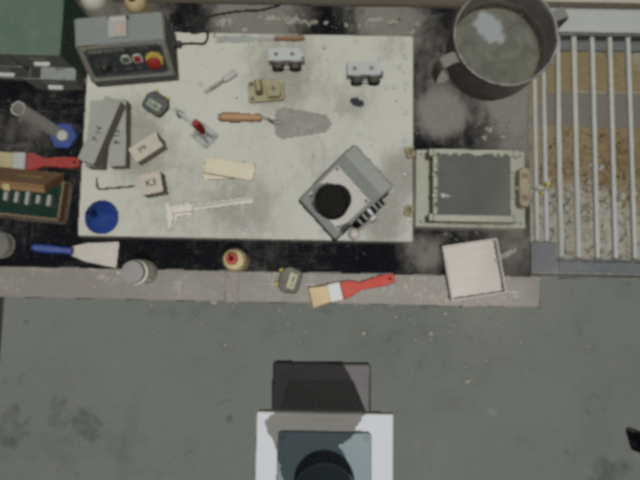

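The scene view shows the jar at (237,350), the shaker at (305,240) and the tray at (403,230). The top view shows the jar at (140,270), the cup at (332,200), the knob at (353,232) leaning to the front, and the tray at (474,268). The shaker yaw is about -47°, and the networks agree with the pictures.

```bash
cat >> h.py <<'E'
def down(ydeg):
    a=np.deg2rad(ydeg); y=np.array([np.cos(a),np.sin(a),0]); z=np.array([0,0,-1.])
    return R.from_matrix(np.c_[np.cross(y,z),y,z])
E
python3 - <<'E'
from h import *
print(rel([.56,-.07,.34],down(-47)))
m=camera_model('wrist'); print(m['xyz'],R.from_rotvec(m['orientation']).as_matrix().round(2) if np.size(m['orientation'])==3 else m['orientation'])
E
```

```text
(array([ 0.5151, -0.4192, -0.1087]), array([-0.    ,  0.    , -0.1444]))
[ 0.25152188 -0.60141131  0.37307123] [[ 0.29  0.92  0.25]
 [-0.96  0.28  0.08]
 [ 0.   -0.26  0.97]]
```

carry_out([
  {"slide": [0.02,-0.02,-0.036],"rot": [0,0,-0.02]},
  {"slide": [0.04,-0.034,-0.07],"rot": [0,0,-0.04]},
  {"slide": [0.07,-0.055,-0.09],"rot": [0,0,-0.07]},
  {"slide": [0.1,-0.08,-0.1087],"rot": [0,0,-0.1]},
  {"slide": [0.13,-0.105,-0.1087],"rot": [0,0,-0.13]},
  {"slide": [0.16,-0.13,-0.1087],"rot": [0,0,-0.1444]},
  {"slide": [0.19,-0.155,-0.1087],"rot": [0,0,-0.1444]},
  {"slide": [0.22,-0.18,-0.1087],"rot": [0,0,-0.1444]},
  {"slide": [0.25,-0.205,-0.1087],"rot": [0,0,-0.1444]},
  {"slide": [0.28,-0.23,-0.1087],"rot": [0,0,-0.1444]},
], gripper=1)

```text
time_s: 1.83
tcp_pos: [0.3912, -0.3181, 0.3403]
eef_rot: [2.922, 1.151, 0.0]
ft_force: [0.8, 0.3, 0.8]
width: 1.003
gripper_force: 0.0
```

Run:
```python
from h import *
print(manip.get_obs()['tcp_pos'],rel([.56,-.07,.34],down(-47)))
```

```text
[ 0.39122861 -0.31807317  0.34030705] (array([ 2.926e-01, -6.640e-02,  2.000e-04]), array([ 0.0002,  0.0001, -0.0001]))
```

carry_out([
  {"slide": [0.037,-0.008,0],"rot": [0,0,0]},
  {"slide": [0.074,-0.017,0],"rot": [0,0,0]},
  {"slide": [0.111,-0.025,0],"rot": [0,0,0]},
  {"slide": [0.148,-0.034,0],"rot": [0,0,0]},
  {"slide": [0.185,-0.042,0],"rot": [0,0,0]},
  {"slide": [0.222,-0.05,0],"rot": [0,0,0]},
  {"slide": [0.259,-0.059,0],"rot": [0,0,0]},
  {"slide": [0.2926,-0.066,0],"rot": [0,0,0]},
  {"slide": [0.2926,-0.066,0],"rot": [0,0,0]},
  {"slide": [0.2926,-0.066,0],"rot": [0,0,0]},
])

```text
time_s: 2.67
tcp_pos: [0.5602, -0.0696, 0.3398]
eef_rot: [-2.92, -1.157, -0.0]
ft_force: [-0.4, -0.6, 0.3]
width: 0.997
gripper_force: 0.0
```

Run:
```python
from h import *
im=capture('wrist'); cv2.imwrite('pics/c.png',im); m=camera_model('wrist')
for t in "shaker cup_seat lever_knob lever_pivot".split():
    print(t,[(np.round(d['position'],4).tolist(),round(d['p'],2)) for d in landmark_of('wrist',t)[:2]])
print(m)
```

```text
shaker [([0.6599, -0.0286, 0.0053], 0.73)]
cup_seat [([0.6314, -0.009, 0.1241], 0.96)]
lever_knob [([0.5554, -0.0525, 0.1569], 0.64)]
lever_pivot []
{'mtx': array([[415.17544161,   0.        , 319.34435114],
       [  0.        , 415.17544161, 235.69410329],
       [  0.        ,   0.        ,   1.        ]]), 'xyz': array([ 0.6061259 , -0.02591455,  0.48149778]), 'orientation': array([-0.24928231,  0.10792292, -0.81473811])}
```

View pics/c.png

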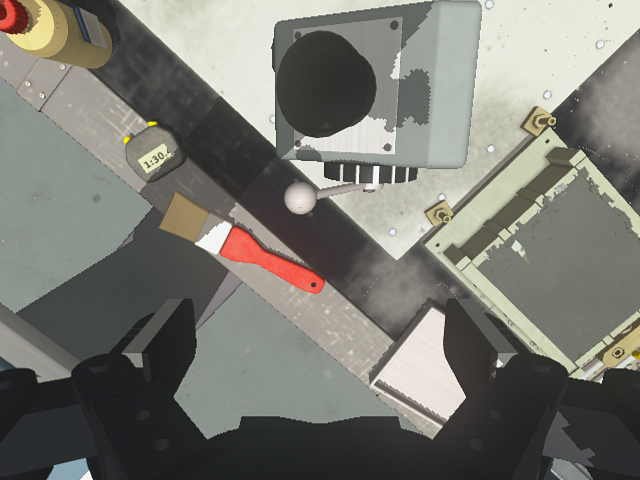

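Wrist view: knob at (301,198), cup centre near (325,85), shaker side nearly parallel to the image rows. I'll fit the shaker pose by overlaying its outline.

```bash
cat >> h.py <<'E'
def proj(m,P):
    Rc=R.from_rotvec(m['orientation']).as_matrix() if np.size(m['orientation'])==3 else None
    c=(np.atleast_2d(P)-m['xyz'])@Rc; c=c*[1,-1,-1]; p=c@np.array(m['mtx']).T
    return p[:,:2]/p[:,2:]
def shk(x,y,yaw,P):
    a=np.deg2rad(yaw); c,s=np.cos(a),np.sin(a); P=np.atleast_2d(P)
    return np.c_[x+c*P[:,0]-s*P[:,1], y+s*P[:,0]+c*P[:,1], P[:,2]]
E
python3 - <<'E'
from h import *
from scipy.optimize import least_squares
im=cv2.imread('pics/c.png'); m=camera_model('wrist')
g=cv2.medianBlur(im,3)
hc=cv2.HoughCircles(cv2.cvtColor(g[150:240,260:345],cv2.COLOR_BGR2GRAY),cv2.HOUGH_GRADIENT,1,30,param1=100,param2=12,minRadius=12,maxRadius=22)
print('knob',hc[0,:2]+[260,150,0])
kp=hc[0,0,:2]+[260,150]
L=np.array
def res(q):
    x,y,yaw,th,px,pz,cx,cz=q; w=lambda P:shk(x,y,yaw,P)[0]
    kn=w([px-.11*np.sin(.7-th),-.088,pz+.11*np.cos(.7-th)]); pv=w([px,-.088,pz]); cs=w([cx,0,cz])
    r=[]
    for k in ([.553,-.05,.158],[.557,-.052,.158],[.5554,-.0525,.1569]): r+=list((kn-k)/.004)
    for k in ([.6,-.103,.066],[.602,-.099,.069]): r+=list((pv-k)/.004)
    for k in ([.63,-.011,.12],[.636,-.003,.118],[.6314,-.009,.1241]): r+=list((cs-k)/.004)
    for k in ([.655,-.034],[.658,-.034],[.6599,-.0286]): r+=list((L([x,y])-k)/.004)
    r+=list((proj(m,kn)[0]-kp)/2); r.append(min(th,0)/.01)
    return r
s=least_squares(res,[.658,-.032,-47,.05,0,.068,-.035,.12]); q=s.x; print(q.round(4),2*s.cost)
x,y,yaw=q[:3]
big=cv2.resize(im[0:260,220:520],None,fx=2.6,fy=2.3)
f=lambda p:(int((p[0]-220)*2.6),int(p[1]*2.3))
def poly(P,c):
    p=proj(m,shk(x,y,yaw,P)); cv2.polylines(big,[np.int32([f(a) for a in p])],True,c,1)
poly([[-.085,-.065,0],[.085,-.065,0],[.085,.065,0],[-.085,.065,0]],(255,0,0))
poly([[-.085,-.065,.048],[.085,-.065,.126],[.085,.065,.126],[-.085,.065,.048]],(0,0,255))
poly([[-.085,-.065,.048],[.05,-.065,.126],[.05,.065,.126],[-.085,.065,.048]],(0,255,255))
px,pz,th=q[4],q[5],q[3]
poly([[px,-.088,pz],[px-.11*np.sin(.7-th),-.088,pz+.11*np.cos(.7-th)]],(0,255,0))
C=L([q[6],0,q[7]]);A=L([-.5,0,.866]);U=L([.866,0,.5]);V=L([0,1,0])
poly([C+A*.013+.041*(U*np.cos(t)+V*np.sin(t)) for t in np.linspace(0,6.28,40)],(0,255,0))
cv2.imwrite('pics/d.png',big)
E
```

```text
knob [[299.5        198.5         15.80000019]]
[ 6.57400e-01 -3.24000e-02 -4.44068e+01  6.47000e-02  6.80000e-03
  6.87000e-02 -3.51000e-02  1.20700e-01] 11.157865852154355
```

View pics/d.png

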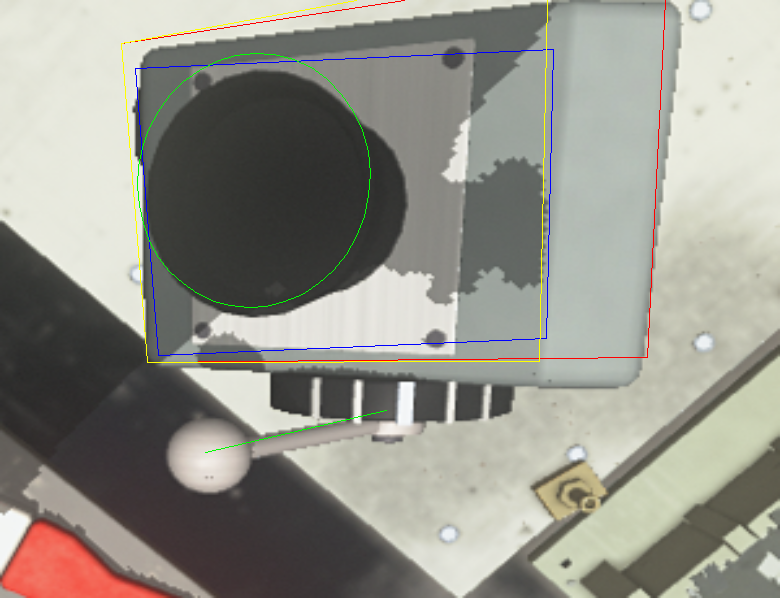

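```bash
cat > fit.py <<'E'
from h import *
from scipy.optimize import least_squares
im=cv2.imread('pics/c.png'); m=camera_model('wrist')
L=np.array; u=lambda a,b:L([a/2.6+220,b/2.3])
A=L([-.5,0,.866])
def res(q,full=False):
    x,y,yaw,th,px,pz,cx,cz,cr=q; w=lambda P:shk(x,y,yaw,P)[0]
    kn=w([px-.11*np.sin(.7-th),-.088,pz+.11*np.cos(.7-th)]); pv=w([px,-.088,pz]); cs=w([cx,0,cz])
    if full: return kn,pv,cs
    r=[]
    for k in ([.553,-.05,.158],[.557,-.052,.158],[.5554,-.0525,.1569]): r+=list((kn-k)/.004)
    for k in ([.6,-.103,.066],[.602,-.099,.069]): r+=list((pv-k)/.004)
    for k in ([.63,-.011,.12],[.636,-.003,.118],[.6314,-.009,.1241]): r+=list((cs-k)/.004)
    for k in ([.655,-.034],[.658,-.034],[.6599,-.0286]): r+=list((L([x,y])-k)/.004)
    for P,p in (([-.085,-.065,.048],u(146,366)),([-.085,.065,.048],u(140,46)),([cr,-.065,.126],u(542,388)),([cr,.065,.126],u(548,3)),([.085,-.065,.126],u(642,389)),(L([cx,0,cz])+.013*A,u(257,194))):
        r+=list((proj(m,w(P))[0]-p)/1.5)
    r+=list((proj(m,kn)[0]-u(209,456))/1.5); r.append(min(th,0)/.01)
    return r
s=least_squares(res,[.658,-.032,-47,.05,0,.068,-.035,.12,.05]); q=s.x; print(q.round(4),2*s.cost)
print(L(res(q)).round(1)); print(L(res(q,True)).round(4))
E
python3 fit.py
```

```text
[ 6.55200e-01 -3.81000e-02 -4.75729e+01  6.51000e-02  9.50000e-03
  6.79000e-02 -3.54000e-02  1.20800e-01  4.80000e-02] 64.16749853557548
[-0.1 -1.6 -0.4 -1.1 -1.1 -0.4 -0.7 -1.  -0.1 -0.8 -0.4  0.5 -1.3 -1.4
 -0.3  0.3 -0.3  0.2 -1.2 -2.3  0.7 -0.  -0.8 -0.8  0.  -1.  -0.7 -1.
 -1.2 -2.4 -0.1 -0.3 -0.5 -0.1 -3.5 -0.9  3.2 -3.  -0.1 -1.  -0.5  0.4
 -0.4  0.9  0. ]
[[ 0.5526 -0.0564  0.1565]
 [ 0.5966 -0.1045  0.0679]
 [ 0.6313 -0.012   0.1208]]
```

Run:
```python
from h import *
Rw=down(-47.4)
print(rel([.554,-.0545,.134],Rw))
R0=R.from_rotvec(manip.get_obs()['eef_rot'])
a=.64
for t in (1,.75,.5,.25,0): print((Rw.inv().apply(.11*np.array([0,0,np.cos(a*t)-np.cos(a)])+.11*(np.sin(a)-np.sin(a*t))*np.array([.677,-.736,0]))).round(4))
```

```text
(array([ 0.0095, -0.0175,  0.206 ]), array([0.0001, 0.0002, 0.0014]))
[0. 0. 0.]
[ 0.      0.0149 -0.0093]
[ 0.      0.0311 -0.0162]
[ 0.      0.0482 -0.0204]
[ 0.      0.0657 -0.0218]
```

carry_out([
  {"slide": [0.01,-0.0175,0.03],"rot": [0,0,0.0014]},
  {"slide": [0.01,-0.0175,0.06],"rot": [0,0,0.0014]},
  {"slide": [0.01,-0.0175,0.09],"rot": [0,0,0.0014]},
  {"slide": [0.01,-0.0175,0.12],"rot": [0,0,0.0014]},
  {"slide": [0.01,-0.0175,0.15],"rot": [0,0,0.0014]},
  {"slide": [0.01,-0.0175,0.17],"rot": [0,0,0.0014]},
  {"slide": [0.01,-0.0175,0.185],"rot": [0,0,0.0014]},
  {"slide": [0.01,-0.0175,0.197],"rot": [0,0,0.0014]},
  {"slide": [0.01,-0.0175,0.206],"rot": [0,0,0.0014]},
  {"slide": [0.01,-0.0175,0.206],"rot": [0,0,0.0014]},
])

```text
time_s: 3.75
tcp_pos: [0.5539, -0.0529, 0.1326]
eef_rot: [-2.925, -1.143, 0.003]
ft_force: [0.3, 0.3, -0.6]
width: 0.999
gripper_force: 0.0
```

carry_out([
  {"slide": [0,0,0],"rot": [0,0,0]},
  {"slide": [0,0,0],"rot": [0,0,0]},
  {"slide": [0,0,0],"rot": [0,0,0]},
  {"slide": [0,0,0],"rot": [0,0,0]},
  {"slide": [0,0,0],"rot": [0,0,0]},
  {"slide": [0,0,0],"rot": [0,0,0]},
  {"slide": [0,0,0],"rot": [0,0,0]},
  {"slide": [0,0,0],"rot": [0,0,0]},
  {"slide": [0,0,0],"rot": [0,0,0]},
  {"slide": [0,0,0],"rot": [0,0,0]},
], gripper=0.42)

```text
time_s: 4.58
tcp_pos: [0.5551, -0.0522, 0.1341]
eef_rot: [2.925, 1.145, 0.0]
ft_force: [1.0, 0.8, 0.1]
width: 0.421
gripper_force: 0.6
```

Run:
```python
from h import *
o=manip.get_obs(); print(o['tcp_pos'],o['ft_force'],o['width'])
im=capture('wrist'); cv2.imwrite('pics/e.png',im)
```

```text
[ 0.55510039 -0.05217895  0.13406567] [0.96872144 0.7531667  0.11499825] 0.42148472136483434
```

View pics/e.png

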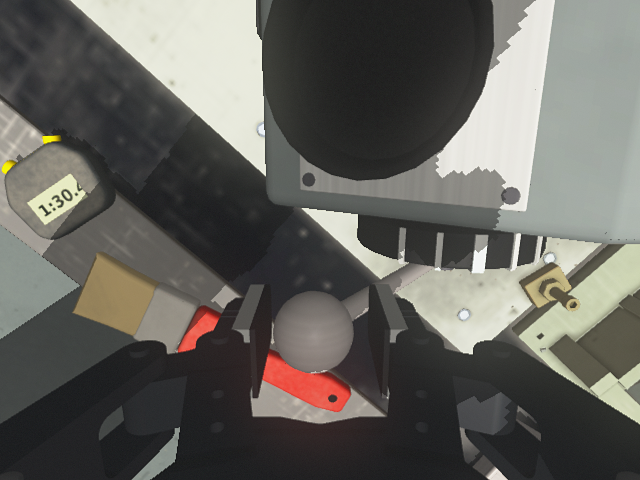

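The knob (313,332) sits between the pads, about 2 mm off their centre. Next I swing it through the arc and close on it to centre it.

carry_out([
  {"slide": [0,0.007,-0.005],"rot": [0,0,0]},
  {"slide": [0,0.015,-0.0095],"rot": [0,0,0]},
  {"slide": [0,0.023,-0.013],"rot": [0,0,0]},
  {"slide": [0,0.0315,-0.0162],"rot": [0,0,0]},
  {"slide": [0,0.04,-0.0187],"rot": [0,0,0]},
  {"slide": [0,0.049,-0.0204],"rot": [0,0,0]},
  {"slide": [0,0.057,-0.021],"rot": [0,0,0]},
  {"slide": [0,0.063,-0.0215],"rot": [0,0,0]},
  {"slide": [0,0.0666,-0.0215],"rot": [0,0,0]},
  {"slide": [0,0.0666,-0.0215],"rot": [0,0,0]},
])

```text
time_s: 5.47
tcp_pos: [0.6007, -0.1024, 0.1552]
eef_rot: [2.926, 1.143, 0.0]
ft_force: [-0.6, 0.4, -0.4]
width: 0.418
gripper_force: 0.0
```

carry_out([
  {"slide": [0,0,0],"rot": [0,0,0]},
  {"slide": [0,0,0],"rot": [0,0,0]},
  {"slide": [0,0,0],"rot": [0,0,0]},
  {"slide": [0,0,0],"rot": [0,0,0]},
  {"slide": [0,0,0],"rot": [0,0,0]},
  {"slide": [0,0,0],"rot": [0,0,0]},
  {"slide": [0,0,0],"rot": [0,0,0]},
  {"slide": [0,0,0],"rot": [0,0,0]},
  {"slide": [0,0,0],"rot": [0,0,0]},
  {"slide": [0,0,0],"rot": [0,0,0]},
], gripper=0.2)

```text
time_s: 6.3
tcp_pos: [0.6, -0.1013, 0.1554]
eef_rot: [2.926, 1.145, -0.001]
ft_force: [-1.2, -2.0, 0.1]
width: 0.276
gripper_force: 58.6
```

Run:
```python
from h import *
o=manip.get_obs(); print(o['tcp_pos'],o['ft_force'],o['width'],o['tcp_pos'][:2]@[.677,-.736])
im=capture('wrist'); cv2.imwrite('pics/f.png',im); m=camera_model('wrist')
im=capture('scene'); im=capture('top')
for c in ('wrist','scene','top'):
  for t in "lever_knob lever_pivot cup_seat".split():
    print(c,t,[(np.round(d['position'],4).tolist(),round(d['p'],2),(np.array(d['position'])[:2]@[.677,-.736]).round(4)) for d in landmark_of(c,t)[:1]])
```

```text
[ 0.59998101 -0.10132217  0.15541513] [-1.23551037 -2.00268095  0.1457026 ] 0.2764658340301974 0.4807602625672818
wrist lever_knob [([0.6027, -0.102, 0.1793], 0.78, np.float64(0.4831))]
wrist lever_pivot [([0.6035, -0.1022, 0.0714], 0.7, np.float64(0.4838))]
wrist cup_seat [([0.6352, -0.0071, 0.1258], 0.76, np.float64(0.4353))]
scene lever_knob []
scene lever_pivot [([0.5991, -0.0999, 0.0672], 0.9, np.float64(0.4791))]
scene cup_seat [([0.6312, -0.0102, 0.1192], 0.83, np.float64(0.4348))]
top lever_knob []
top lever_pivot [([0.6026, -0.0957, 0.0687], 0.66, np.float64(0.4784))]
top cup_seat [([0.4881, -0.3487, 0.0035], 0.54, np.float64(0.5871))]
```

View pics/f.png

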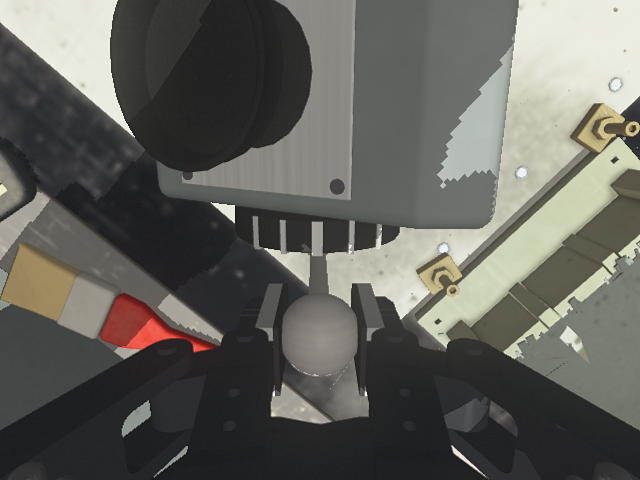

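The middle mark (column 318) lines up with the knob (319) and the hand centre, so the lever is upright. I release it and head for the jar.

carry_out([
  {"slide": [0,0,0],"rot": [0,0,0]},
  {"slide": [0,0,0],"rot": [0,0,0]},
  {"slide": [0,0,0],"rot": [0,0,0]},
  {"slide": [0,0,0],"rot": [0,0,0]},
  {"slide": [0,0,0],"rot": [0,0,0]},
  {"slide": [0,0,-0.01],"rot": [0,0,0]},
  {"slide": [0,0,-0.03],"rot": [0,0,0]},
  {"slide": [0,0,-0.06],"rot": [0,0,0]},
  {"slide": [0,0,-0.1],"rot": [0,0,0]},
  {"slide": [0,0,-0.14],"rot": [0,0,0]},
], gripper=1)

```text
time_s: 7.73
tcp_pos: [0.5995, -0.101, 0.2973]
eef_rot: [-2.925, -1.145, 0.001]
ft_force: [1.0, -0.6, 0.1]
width: 0.998
gripper_force: 0.0
```

Run:
```python
from h import *
o=manip.get_obs(); print(o['tcp_pos'],o['width'])
capture('wrist');print(landmark_of('wrist','lever_knob')[:1])
print(rel([.45,.40,.30],down(42.6)))
```

```text
[ 0.59950809 -0.10096093  0.29728893] 0.997687048414387
[{'position': [0.6015, -0.1034, 0.1793], 'p': 0.55}]
(array([ 0.2268, -0.4726,  0.001 ]), array([ 4.700e-03,  3.000e-04, -4.992e-01]))
```

carry_out([
  {"slide": [0.013,-0.027,0],"rot": [0,0,-0.035]},
  {"slide": [0.03,-0.063,0],"rot": [0,0,-0.07]},
  {"slide": [0.047,-0.098,0],"rot": [0,0,-0.105]},
  {"slide": [0.064,-0.133,0],"rot": [0,0,-0.14]},
  {"slide": [0.081,-0.169,0],"rot": [0,0,-0.175]},
  {"slide": [0.098,-0.204,0],"rot": [0,0,-0.21]},
  {"slide": [0.115,-0.24,0],"rot": [0,0,-0.245]},
  {"slide": [0.132,-0.275,0],"rot": [0,0,-0.28]},
  {"slide": [0.149,-0.31,0],"rot": [0,0,-0.315]},
  {"slide": [0.166,-0.346,0],"rot": [0,0,-0.35]},
])

```text
time_s: 8.67
tcp_pos: [0.4866, 0.267, 0.2961]
eef_rot: [1.89, 2.509, 0.001]
ft_force: [0.9, -0.9, -0.8]
width: 0.997
gripper_force: 0.0
```

Run:
```python
from h import *
o=manip.get_obs(); print(o['tcp_pos'],rel([.45,.40,.30],down(42.6)))
```

```text
[0.48655365 0.26700582 0.29605721] (array([ 0.1379,  0.0016, -0.004 ]), array([ 0.0003,  0.0002, -0.1476]))
```

carry_out([
  {"slide": [0.03,0,0],"rot": [0,0,-0.035]},
  {"slide": [0.06,0,0],"rot": [0,0,-0.07]},
  {"slide": [0.09,0,0],"rot": [0,0,-0.105]},
  {"slide": [0.12,0.001,-0.003],"rot": [0,0,-0.14]},
  {"slide": [0.138,0.0016,-0.004],"rot": [0,0,-0.1476]},
  {"slide": [0.138,0.0016,-0.004],"rot": [0,0,-0.1476]},
  {"slide": [0.138,0.0016,-0.004],"rot": [0,0,-0.1476]},
  {"slide": [0.138,0.0016,-0.004],"rot": [0,0,-0.1476]},
  {"slide": [0.138,0.0016,-0.004],"rot": [0,0,-0.1476]},
  {"slide": [0.138,0.0016,-0.004],"rot": [0,0,-0.1476]},
])

```text
time_s: 9.5
tcp_pos: [0.4521, 0.3975, 0.2994]
eef_rot: [1.273, 2.871, -0.001]
ft_force: [-0.7, -0.1, -0.3]
width: 0.999
gripper_force: 0.0
```

Run:
```python
from h import *
o=manip.get_obs(); print(o['tcp_pos'])
m=camera_model('wrist');im=capture('wrist'); cv2.imwrite('pics/g.png',im)
print([(d['position'],d['p']) for d in landmark_of('wrist','jar')[:2]])
for d in regions_of('wrist','jar')[:1]:
    r=d['pixels'];ys,xs=np.nonzero(r);print(d['p'],xs.min(),xs.max(),ys.min(),ys.max())
    cv2.polylines(im,[np.int32(cv2.findContours(r.astype(np.uint8),0,1)[0][0])],True,(0,0,255),1)
for P,rad,h,c in (([.471,.4345],.0255,.102,(0,255,0)),([.471,.4345],.029,.079,(255,0,0)),([.471,.4345],.029,.003,(255,255,0))):
    t=np.linspace(0,6.28,40); cv2.polylines(im,[np.int32(proj(m,np.c_[P[0]+rad*np.cos(t),P[1]+rad*np.sin(t),0*t+h]))],True,c,1)
cv2.imwrite('pics/g.png',im)
```

```text
[0.45210832 0.39748811 0.29944856]
[([0.475, 0.4349, -0.0011], 0.7)]
0.75 328 394 144 214
```

View pics/g.png

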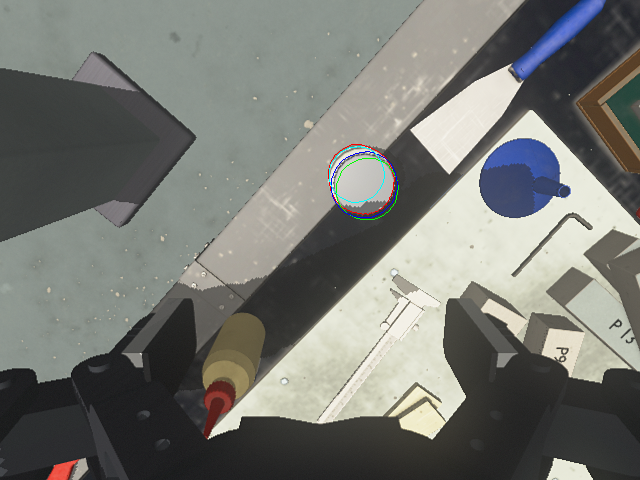

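The jar shows at (362,180), clear of its neighbours; the guess outline is a few pixels off. I refine its position from the silhouette.

Run:
```python
from h import *
from scipy.optimize import least_squares
m=camera_model('wrist'); t=np.linspace(0,2*np.pi,60)
def bb(q):
    p=np.vstack([proj(m,np.c_[q[0]+r*np.cos(t),q[1]+r*np.sin(t),0*t+h]) for r,h in ((.0255,.102),(.029,.079),(.029,.003))])
    return np.r_[p.min(0),p.max(0)]
f=lambda q:bb(q)-[328,144,394.5,214.5]
s=least_squares(f,[.471,.4345],diff_step=1e-4); print(s.x,s.fun)
p=s.x; 
print(rel([p[0],p[1],.2],down(42.6)),rel([p[0],p[1],.042],down(42.6)))
```

```text
[0.46600873 0.43649966] [-1.18594873 -0.91348499  0.92667006  0.81632359]
(array([0.0189, 0.0364, 0.0995]), array([-0.    ,  0.0001, -0.002 ])) (array([0.0189, 0.0364, 0.2575]), array([-0.    ,  0.0001, -0.002 ]))
```

carry_out([
  {"slide": [0.01,0.025,0.015],"rot": [0,0,-0.002]},
  {"slide": [0.0165,0.0376,0.045],"rot": [0,0,-0.002]},
  {"slide": [0.0165,0.0376,0.08],"rot": [0,0,-0.002]},
  {"slide": [0.0165,0.0376,0.115],"rot": [0,0,-0.002]},
  {"slide": [0.0165,0.0376,0.15],"rot": [0,0,-0.002]},
  {"slide": [0.0165,0.0376,0.175],"rot": [0,0,-0.002]},
  {"slide": [0.0165,0.0376,0.2],"rot": [0,0,-0.002]},
  {"slide": [0.0165,0.0376,0.22],"rot": [0,0,-0.002]},
  {"slide": [0.0165,0.0376,0.24],"rot": [0,0,-0.002]},
  {"slide": [0.0165,0.0376,0.2575],"rot": [0,0,-0.002]},
])

```text
time_s: 10.48
tcp_pos: [0.468, 0.4357, 0.0405]
eef_rot: [-1.262, -2.877, 0.001]
ft_force: [-0.4, -0.6, 0.1]
width: 0.997
gripper_force: 0.0
```

carry_out([
  {"slide": [0,0,0],"rot": [0,0,0]},
  {"slide": [0,0,0],"rot": [0,0,0]},
  {"slide": [0,0,0],"rot": [0,0,0]},
  {"slide": [0,0,0],"rot": [0,0,0]},
  {"slide": [0,0,0],"rot": [0,0,0]},
  {"slide": [0,0,0],"rot": [0,0,0]},
  {"slide": [0,0,0],"rot": [0,0,0]},
  {"slide": [0,0,0],"rot": [0,0,0]},
  {"slide": [0,0,0],"rot": [0,0,0]},
  {"slide": [0,0,0],"rot": [0,0,0]},
], gripper=0.3)

```text
time_s: 11.32
tcp_pos: [0.4684, 0.4367, 0.0429]
eef_rot: [1.261, 2.877, 0.002]
ft_force: [-0.2, -1.3, 6.3]
width: 0.662
gripper_force: 64.6
```

Run:
```python
from h import *
o=manip.get_obs(); print(o['tcp_pos'],o['ft_force'],o['width'],R.from_rotvec(o['eef_rot']).as_matrix()[:,2])
m=camera_model('wrist');im=capture('wrist'); cv2.imwrite('pics/i.png',im)
```

```text
[0.46844249 0.4367448  0.04286519] [-0.19051082 -1.30108854  6.25401979] 0.6618281582336897 [ 1.03477159e-03  6.99616358e-04 -9.99999220e-01]
```

View pics/i.png

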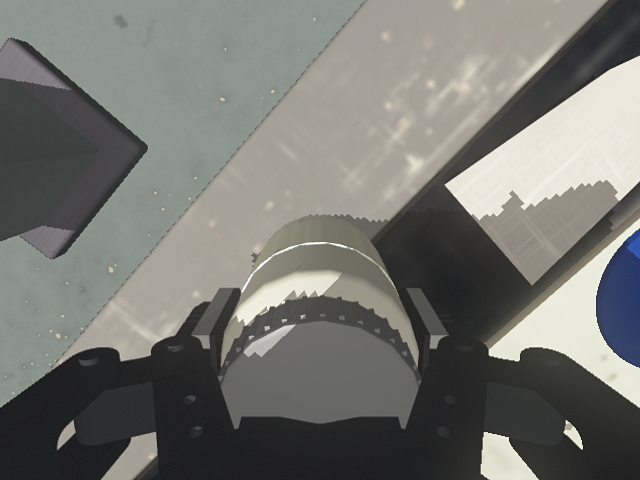

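The jar is between the pads and centred in column (319). I'll measure its offset along tool x.

Run:
```python
from h import *
o=manip.get_obs(); m=camera_model('wrist'); R0=R.from_rotvec(o['eef_rot']); t=np.linspace(0,6.28,60)
for dx in (-.006,-.003,0,.003,.006):
    out=[]
    for r,h in ((.0255,.102),(.0255,.087),(.029,.079),(.029,.003)):
        c=o['tcp_pos']+R0.apply([dx,0,0]); P=np.c_[c[0]+r*np.cos(t),c[1]+r*np.sin(t),0*t+h]
        out.append(proj(m,P)[:,1].min().round(0))
    print(dx,out)
a=np.deg2rad(-47.5); xs=np.array([np.cos(a),np.sin(a),0]); ys=np.array([-xs[1],xs[0],0]); A=-.5*xs+.866*np.array([0,0,1]); A/=np.linalg.norm(A)
Rw=R.from_matrix(np.c_[np.cross(ys,-A),ys,-A])
S=np.array([.632,-.010,.121])
for h in (.042,.10,.16): print('tcp',h,(S+A*h).round(4))
print(A,rel(S+A*.16,Rw))
```

```text
-0.006 [np.float64(348.0), np.float64(317.0), np.float64(292.0), np.float64(226.0)]
-0.003 [np.float64(335.0), np.float64(306.0), np.float64(282.0), np.float64(219.0)]
0 [np.float64(323.0), np.float64(296.0), np.float64(272.0), np.float64(213.0)]
0.003 [np.float64(310.0), np.float64(285.0), np.float64(261.0), np.float64(206.0)]
0.006 [np.float64(298.0), np.float64(273.0), np.float64(250.0), np.float64(200.0)]
tcp 0.042 [0.6178 0.0055 0.1574]
tcp 0.1 [0.5982 0.0269 0.2076]
tcp 0.16 [0.578  0.049  0.2596]
[-0.33780254  0.36864678  0.86601905] (array([-0.3594, -0.182 , -0.2169]), array([ 0.0006, -0.1666,  0.0008]))
```

carry_out([
  {"slide": [0,0,-0.01],"rot": [0,0,0]},
  {"slide": [0,0,-0.03],"rot": [0,0,0]},
  {"slide": [0,0,-0.06],"rot": [0,0,0]},
  {"slide": [0,0,-0.09],"rot": [0,0,0]},
  {"slide": [0,0,-0.12],"rot": [0,0,0]},
  {"slide": [0,0,-0.15],"rot": [0,0,0]},
  {"slide": [0,0,-0.18],"rot": [0,0,0]},
  {"slide": [-0.01,-0.005,-0.21],"rot": [0,0,0]},
  {"slide": [-0.03,-0.015,-0.235],"rot": [0,0,0]},
  {"slide": [-0.06,-0.03,-0.25],"rot": [0,0,0]},
])

```text
time_s: 12.2
tcp_pos: [0.4848, 0.3752, 0.2956]
eef_rot: [-1.252, -2.881, -0.008]
ft_force: [0.3, -0.2, -1.3]
width: 0.66
gripper_force: 64.3
```

```bash
cat >> h.py <<'E'
a_=np.deg2rad(-47.5); xs=np.array([np.cos(a_),np.sin(a_),0]); ys=np.array([-xs[1],xs[0],0]); A=-.5*xs+np.sqrt(.75)*np.array([0,0,1])
Rw=R.from_matrix(np.c_[np.cross(ys,-A),ys,-A]); S=np.array([.6334,-.009,.121])
E
python3 - <<'E'
from h import *
o=manip.get_obs(); print(o['tcp_pos'],o['ft_force'],o['width'])
print(rel(S+A*.16,Rw))
E
```

```text
[0.48477537 0.37518284 0.29560846] [ 0.34582357 -0.15424455 -1.33319811] 0.6596871510706489
(array([-0.3024, -0.1528,  0.0346]), array([ 0.0021, -0.1675,  0.0024]))
```

carry_out([
  {"slide": [-0.03,-0.015,0],"rot": [0,0,0]},
  {"slide": [-0.064,-0.032,0],"rot": [0,-0.01,0]},
  {"slide": [-0.098,-0.049,0],"rot": [0,-0.04,0]},
  {"slide": [-0.132,-0.066,0],"rot": [0,-0.07,0]},
  {"slide": [-0.166,-0.083,0],"rot": [0,-0.1,0]},
  {"slide": [-0.2,-0.1,0],"rot": [0,-0.13,0]},
  {"slide": [-0.234,-0.118,0.01],"rot": [0.001,-0.16,0.002]},
  {"slide": [-0.268,-0.136,0.02],"rot": [0.002,-0.1675,0.0024]},
  {"slide": [-0.29,-0.147,0.03],"rot": [0.002,-0.1675,0.0024]},
  {"slide": [-0.302,-0.153,0.0346],"rot": [0.002,-0.1675,0.0024]},
])

```text
time_s: 13.03
tcp_pos: [0.5777, 0.0421, 0.256]
eef_rot: [1.075, 2.42, -0.3]
ft_force: [-0.3, -0.5, -1.3]
width: 0.662
gripper_force: 64.4
```

Run:
```python
from h import *
o=manip.get_obs(); print(o['tcp_pos'],o['ft_force'],o['width'],o['joint_positions'].round(2))
m=camera_model('wrist');im=capture('wrist')
for c in ('wrist','scene','top'):
  if c!='wrist': capture(c)
  print(c,[(np.round(d['position'],4),d['p']) for d in landmark_of(c,'cup_seat')[:1]])
t=np.linspace(0,6.28,60)[:,None]; U=np.cross(ys,A)
for r,h,c in ((.041,.013,(0,255,0)),(.034,0,(0,0,255))):
    cv2.polylines(im,[np.int32(proj(m,S+A*h+r*(U*np.cos(t)+ys*np.sin(t))))],True,c,1)
T=R.from_rotvec(o['eef_rot']); ax=-T.as_matrix()[:,2]
cv2.polylines(im,[np.int32(proj(m,o['tcp_pos']-ax*.042+.029*(T.as_matrix()[:,0]*np.cos(t)+T.as_matrix()[:,1]*np.sin(t))))],True,(255,0,0),1)
cv2.imwrite('pics/j.png',im)
print(rel(S+A*.16,Rw),rel(S+A*.065,Rw))
```

```text
[0.57771632 0.04210919 0.25600381] [-0.31004445 -0.54745949 -1.32063783] 0.6616473456556842 [ 0.09  0.37 -0.64  1.93  0.91  1.01 -0.32]
wrist [(array([ 0.6338, -0.0048,  0.1234]), 0.74)]
scene [(array([ 0.6343, -0.0081,  0.1213]), 0.6)]
top [(array([ 0.6332, -0.0026,  0.1202]), 0.7)]
(array([-0.    ,  0.0012, -0.0017]), array([-0.0011,  0.0006, -0.0005])) (array([0.0001, 0.0015, 0.0933]), array([-0.0011,  0.0006, -0.0005]))
```

View pics/j.png

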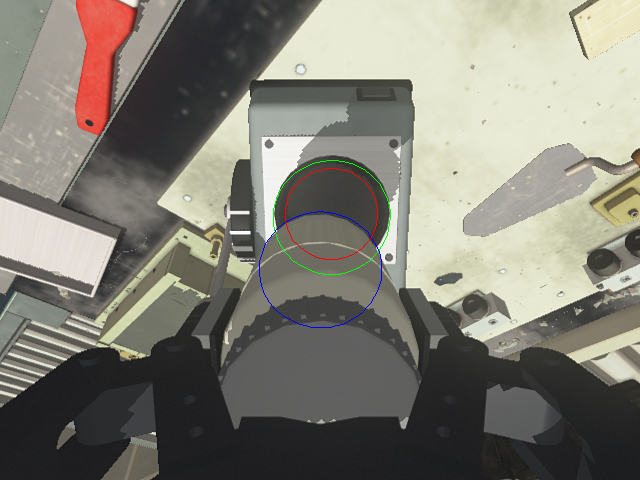

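The cup rim (273–390 columns, top row 157) matches the projected rim within 1–2 px, so the jar is aligned. I move down along the axis.

carry_out([
  {"slide": [0,0.002,0.01],"rot": [-0.001,0.0006,0]},
  {"slide": [0.0005,0.002,0.025],"rot": [-0.001,0.0006,0]},
  {"slide": [0.0005,0.002,0.04],"rot": [-0.001,0.0006,0]},
  {"slide": [0.0005,0.002,0.055],"rot": [-0.001,0.0006,0]},
  {"slide": [0.0005,0.002,0.07],"rot": [-0.001,0.0006,0]},
  {"slide": [0.0005,0.002,0.08],"rot": [-0.001,0.0006,0]},
  {"slide": [0.0005,0.002,0.088],"rot": [-0.001,0.0006,0]},
  {"slide": [0.0005,0.002,0.0933],"rot": [-0.001,0.0006,0]},
  {"slide": [0.0005,0.002,0.0933],"rot": [-0.001,0.0006,0]},
  {"slide": [0.0005,0.002,0.0933],"rot": [-0.001,0.0006,0]},
])

```text
time_s: 14.17
tcp_pos: [0.6113, 0.0133, 0.1766]
eef_rot: [1.071, 2.422, -0.289]
ft_force: [-0.2, -0.1, -1.3]
width: 0.658
gripper_force: 64.4
```

```bash
sed -i 's/-.009,.121/-.008,.121/' h.py
python3 - <<'E'
from h import *
o=manip.get_obs(); print(o['tcp_pos'],o['ft_force'],o['width'])
m=camera_model('wrist');im=capture('wrist')
t=np.linspace(0,6.28,60)[:,None]; U=np.cross(ys,A)
for r,h,c in ((.041,.013,(0,255,0)),(.034,0,(0,0,255))):
    cv2.polylines(im,[np.int32(proj(m,S+A*h+r*(U*np.cos(t)+ys*np.sin(t))))],True,c,1)
cv2.imwrite('pics/k.png',cv2.resize(im[120:380,180:460],None,fx=2,fy=2))
print(rel(S+A*.065,Rw))
E
```

```text
[0.61134033 0.01328009 0.17658882] [-0.24501406 -0.0810114  -1.26635124] 0.6584464294483597
(array([ 0.0014,  0.0017, -0.0012]), array([-0.0007,  0.0003, -0.0009]))
```

View pics/k.png

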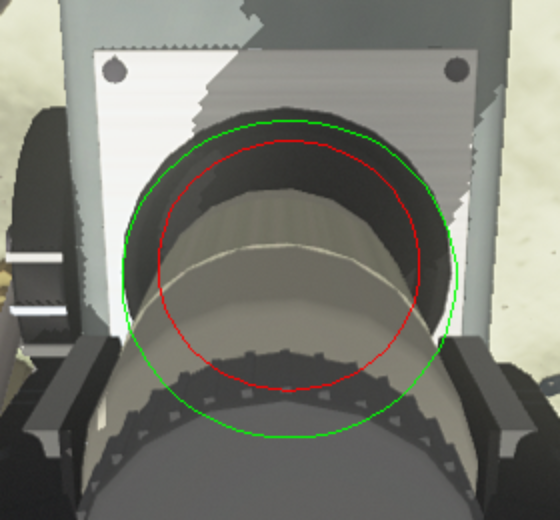

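The rim top sits about 3 mm further along tool +x than modelled (row 107 vs 120 in the 2x crop). I correct by that amount while lowering slowly.

carry_out([
  {"slide": [0.0015,0.0005,0],"rot": [0,0,0]},
  {"slide": [0.0035,0.0007,0.001],"rot": [0,0,0]},
  {"slide": [0.0035,0.0007,0.004],"rot": [0,0,0]},
  {"slide": [0.0035,0.0007,0.008],"rot": [0,0,0]},
  {"slide": [0.0035,0.0007,0.011],"rot": [0,0,0]},
  {"slide": [0.0035,0.0007,0.014],"rot": [0,0,0]},
  {"slide": [0.0035,0.0007,0.017],"rot": [0,0,0]},
  {"slide": [0.0035,0.0007,0.019],"rot": [0,0,0]},
  {"slide": [0.0035,0.0007,0.02],"rot": [0,0,0]},
  {"slide": [0.0035,0.0007,0.02],"rot": [0,0,0]},
])

```text
time_s: 15.05
tcp_pos: [0.6163, 0.008, 0.1571]
eef_rot: [1.071, 2.422, -0.29]
ft_force: [-0.5, -0.6, -2.5]
width: 0.662
gripper_force: 64.4
```

carry_out([
  {"slide": [0,0,0.0005],"rot": [0,0,0]},
  {"slide": [0,0,0.001],"rot": [0,0,0]},
  {"slide": [0,0,0.0015],"rot": [0,0,0]},
  {"slide": [0,0,0.002],"rot": [0,0,0]},
  {"slide": [0,0,0.0025],"rot": [0,0,0]},
  {"slide": [0,0,0.003],"rot": [0,0,0]},
  {"slide": [0,0,0.0035],"rot": [0,0,0]},
  {"slide": [0,0,0.004],"rot": [0,0,0]},
  {"slide": [0,0,0.004],"rot": [0,0,0]},
  {"slide": [0,0,0.004],"rot": [0,0,0]},
])

```text
time_s: 15.88
tcp_pos: [0.6179, 0.0067, 0.1541]
eef_rot: [1.071, 2.421, -0.289]
ft_force: [-1.9, 0.5, 3.3]
width: 0.66
gripper_force: 64.7
```

```bash
cat > st.py <<'E'
from h import *
o=manip.get_obs(); d=o['tcp_pos']-S
print(o['time_s'],'h',d@A,'F.A',o['ft_force']@A,'Fx',o['ft_force']@np.cross(ys,A),'Fy',o['ft_force']@ys,'off',d@np.cross(ys,A),d@ys,o['moment'].round(2),o['width'],rel(S+A*.04,Rw)[1])
E
python3 st.py
```

```text
15.8833 h 0.039293468566707374 F.A 3.726914238760188 Fx 0.20884477276084024 Fy -1.0730893626255713 off -0.0019384719355932875 -0.0014518749974336488 [ 0.35  0.52 -0.07] 0.659712414428156 [-0.0009  0.0003 -0.0009]
```

carry_out([
  {"slide": [0,0,0.001],"rot": [0,0,0]},
  {"slide": [0,0,0.002],"rot": [0,0,0]},
  {"slide": [0,0,0.003],"rot": [0,0,0]},
  {"slide": [0,0,0.004],"rot": [0,0,0]},
  {"slide": [0,0,0.005],"rot": [0,0,0]},
  {"slide": [0,0,0.006],"rot": [0,0,0]},
  {"slide": [0,0,0.007],"rot": [0,0,0]},
  {"slide": [0,0,0.0075],"rot": [0,0,0]},
  {"slide": [0,0,0.0075],"rot": [0,0,0]},
  {"slide": [0,0,0.0075],"rot": [0,0,0]},
])

```text
time_s: 16.72
tcp_pos: [0.6204, 0.0041, 0.1479]
eef_rot: [1.071, 2.421, -0.289]
ft_force: [-5.6, 1.5, 8.1]
width: 0.658
gripper_force: 65.7
```

```bash
python3 st.py
```

```text
16.7167 h 0.03218039977749174 F.A 9.45052303609625 Fx -0.19614770491664846 Fy -3.0684229762364965 off -0.001865731512548794 -0.0014083185084901339 [ 0.1   0.82 -0.21] 0.6580230947188976 [-0.0009  0.0004 -0.0009]
```

carry_out([
  {"slide": [0,0,0.0005],"rot": [0,0,0]},
  {"slide": [0,0,0.001],"rot": [0,0,0]},
  {"slide": [0,0,0.0015],"rot": [0,0,0]},
  {"slide": [0,0,0.002],"rot": [0,0,0]},
  {"slide": [0,0,0.0025],"rot": [0,0,0]},
  {"slide": [0,0,0.003],"rot": [0,0,0]},
  {"slide": [0,0,0.003],"rot": [0,0,0]},
  {"slide": [0,0,0.003],"rot": [0,0,0]},
  {"slide": [0,0,0.003],"rot": [0,0,0]},
  {"slide": [0,0,0.003],"rot": [0,0,0]},
])

```text
time_s: 17.55
tcp_pos: [0.6207, 0.0039, 0.1477]
eef_rot: [1.07, 2.419, -0.291]
ft_force: [-21.6, 6.3, 32.0]
width: 0.66
gripper_force: 68.6
```

```bash
python3 st.py
```

```text
17.55 h 0.03179043514178451 F.A 37.37108060271101 Fx -0.6821702481581653 Fy -11.66014494546474 off -0.001634967978305077 -0.0013167579171055582 [-1.03  2.17 -1.34] 0.659628664854114 [-0.0011  0.0012 -0.0009]
```

The cup is on its stop: force jumped to 37 N while travel stopped. I ease off a little and hold.

carry_out([
  {"slide": [0,0,-0.001],"rot": [0,0,0]},
  {"slide": [0,0,-0.001],"rot": [0,0,0]},
  {"slide": [0,0,-0.001],"rot": [0,0,0]},
  {"slide": [0,0,-0.001],"rot": [0,0,0]},
  {"slide": [0,0,-0.001],"rot": [0,0,0]},
  {"slide": [0,0,-0.001],"rot": [0,0,0]},
  {"slide": [0,0,-0.001],"rot": [0,0,0]},
  {"slide": [0,0,-0.001],"rot": [0,0,0]},
  {"slide": [0,0,-0.001],"rot": [0,0,0]},
  {"slide": [0,0,-0.001],"rot": [0,0,0]},
])

```text
time_s: 18.38
tcp_pos: [0.6206, 0.0039, 0.1478]
eef_rot: [1.07, 2.42, -0.29]
ft_force: [-15.6, 5.2, 24.2]
width: 0.66
gripper_force: 67.3
```

```bash
python3 st.py
```

```text
18.3833 h 0.03189361303554159 F.A 28.151473416337478 Fx -0.3415832793125677 Fy -8.035856829537972 off -0.0016963564895088774 -0.001349253466780873 [-0.63  1.73 -0.99] 0.6601858572305392 [-0.001   0.0009 -0.0009]
```

carry_out([
  {"slide": [0,0,0],"rot": [0,0,0]},
  {"slide": [0,0,0],"rot": [0,0,0]},
  {"slide": [0,0,0],"rot": [0,0,0]},
  {"slide": [0,0,0],"rot": [0,0,0]},
  {"slide": [0,0,0],"rot": [0,0,0]},
  {"slide": [0,0,0],"rot": [0,0,0]},
  {"slide": [0,0,0],"rot": [0,0,0]},
  {"slide": [0,0,0],"rot": [0,0,0]},
  {"slide": [0,0,0],"rot": [0,0,0]},
  {"slide": [0,0,0],"rot": [0,0,0]},
])

```text
time_s: 19.22
tcp_pos: [0.6206, 0.004, 0.1478]
eef_rot: [1.07, 2.42, -0.29]
ft_force: [-15.3, 4.4, 23.4]
width: 0.657
gripper_force: 67.3
```

```bash
python3 st.py
```

```text
19.2167 h 0.0319166683434446 F.A 27.044381254134123 Fx -0.08005621084033088 Fy -8.323202135886344 off -0.00170124984830217 -0.0013221859469944436 [-0.62  1.72 -0.94] 0.6566848869922955 [-0.001   0.0009 -0.0009]
```

carry_out([
  {"slide": [0,0,0],"rot": [0,0,0]},
  {"slide": [0,0,-0.003],"rot": [0,0,0]},
  {"slide": [0,0,-0.008],"rot": [0,0,0]},
  {"slide": [0,0,-0.014],"rot": [0,0,0]},
  {"slide": [0,0,-0.022],"rot": [0,0,0]},
  {"slide": [0,0,-0.035],"rot": [0,0,0]},
  {"slide": [0,0,-0.055],"rot": [0,0,0]},
  {"slide": [0,0,-0.08],"rot": [0,0,0]},
  {"slide": [0,0,-0.11],"rot": [0,0,0]},
  {"slide": [0,0,-0.14],"rot": [0,0,0]},
])

```text
time_s: 20.05
tcp_pos: [0.5726, 0.0555, 0.2678]
eef_rot: [1.071, 2.423, -0.29]
ft_force: [0.9, -0.4, -1.2]
width: 0.661
gripper_force: 64.4
```

Run:
```python
from h import *
o=manip.get_obs(); print(o['tcp_pos'],o['ft_force'],o['width'])
m=camera_model('wrist');im=capture('wrist');cv2.imwrite('pics/l.png',im)
for c in ('wrist','scene','top'):
  if c!='wrist': capture(c)
  for t in ('lever_knob','drip_tray'): print(c,t,[(np.round(d['position'],4),d['p']) for d in landmark_of(c,t)[:1]])
print(rel([.59,.04,.30],down(10)),rel([.491,-.347,.30],down(10)))
```

```text
[0.57260157 0.05548576 0.26778655] [ 0.92981907 -0.38632736 -1.22857992] 0.6606903891092122
wrist lever_knob [(array([ 0.601 , -0.0995,  0.1766]), 0.95)]
wrist drip_tray [(array([ 0.4899, -0.3433, -0.0006]), 0.71)]
scene lever_knob [(array([ 0.5972, -0.0998,  0.1799]), 0.43)]
scene drip_tray [(array([ 4.928e-01, -3.456e-01, -1.000e-04]), 0.89)]
top lever_knob [(array([ 0.6035, -0.1006,  0.1778]), 0.58)]
top drip_tray [(array([ 0.4901, -0.3474,  0.0015]), 0.61)]
(array([-0.0359,  0.0026, -0.0191]), array([0.0457, 0.1624, 0.175 ])) (array([-0.226 , -0.3307,  0.092 ]), array([0.0457, 0.1624, 0.175 ]))
```

View pics/l.png

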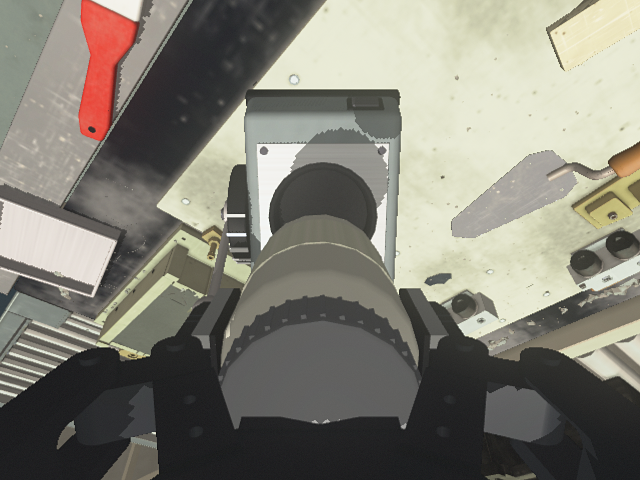

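Eleven pictures have now been viewed, one over the limit of 10, so I'll look at no more and use only numbers from here. This view shows the cup up, the jar firmly held, and the lever still at its middle mark. Next is the tray.

carry_out([
  {"slide": [-0.015,-0.012,-0.01],"rot": [0.006,0.02,0.022]},
  {"slide": [-0.03,-0.03,-0.005],"rot": [0.012,0.042,0.045]},
  {"slide": [-0.045,-0.055,0.005],"rot": [0.018,0.065,0.07]},
  {"slide": [-0.062,-0.08,0.014],"rot": [0.025,0.088,0.095]},
  {"slide": [-0.08,-0.108,0.024],"rot": [0.032,0.112,0.12]},
  {"slide": [-0.098,-0.136,0.033],"rot": [0.038,0.135,0.145]},
  {"slide": [-0.116,-0.163,0.043],"rot": [0.0457,0.1624,0.175]},
  {"slide": [-0.135,-0.19,0.052],"rot": [0.0457,0.1624,0.175]},
  {"slide": [-0.153,-0.218,0.061],"rot": [0.0457,0.1624,0.175]},
  {"slide": [-0.171,-0.246,0.069],"rot": [0.0457,0.1624,0.175]},
])

```text
time_s: 21.33
tcp_pos: [0.5134, -0.2482, 0.2919]
eef_rot: [-2.02, -2.405, -0.002]
ft_force: [1.1, 0.2, -1.7]
width: 0.657
gripper_force: 64.4
```

Run:
```python
from h import *
o=manip.get_obs(); print(o['tcp_pos'],o['ft_force'],o['width'])
print(rel([.491,-.346,.20],down(10)))
```

```text
[ 0.51338189 -0.24820381  0.2919126 ] [ 1.14260354  0.20720492 -1.69463203] 0.6569303878534059
(array([-0.0926, -0.039 ,  0.0918]), array([ 0.0002, -0.0004, -0.0002]))
```

carry_out([
  {"slide": [-0.025,-0.01,0.01],"rot": [0,0,0]},
  {"slide": [-0.05,-0.021,0.03],"rot": [0,0,0]},
  {"slide": [-0.075,-0.032,0.05],"rot": [0,0,0]},
  {"slide": [-0.0926,-0.039,0.07],"rot": [0,0,0]},
  {"slide": [-0.0926,-0.039,0.085],"rot": [0,0,0]},
  {"slide": [-0.0926,-0.039,0.0918],"rot": [0,0,0]},
  {"slide": [-0.0926,-0.039,0.0918],"rot": [0,0,0]},
  {"slide": [-0.0926,-0.039,0.0918],"rot": [0,0,0]},
  {"slide": [-0.0926,-0.039,0.0918],"rot": [0,0,0]},
  {"slide": [-0.0926,-0.039,0.0918],"rot": [0,0,0]},
])

```text
time_s: 22.17
tcp_pos: [0.4937, -0.343, 0.2024]
eef_rot: [2.014, 2.406, 0.004]
ft_force: [0.6, 0.1, -2.7]
width: 0.657
gripper_force: 64.5
```

Run:
```python
from h import *
o=manip.get_obs(); print(o['tcp_pos'],o['ft_force'],o['width'])
for c in ('wrist','scene','top'):
  capture(c)
  for t in ('drip_tray','jar'): print(c,t,[(np.round(d['position'],4),d['p']) for d in landmark_of(c,t)[:1]])
print(rel([.491,-.346,.046],down(10)))
```

```text
[ 0.49369905 -0.34300076  0.20242356] [ 0.56210137  0.10915606 -2.71216212] 0.6568476672393048
wrist drip_tray [(array([ 0.4916, -0.3448,  0.0005]), 0.57)]
wrist jar [(array([ 0.4996, -0.346 ,  0.1596]), 0.59)]
scene drip_tray [(array([ 0.4886, -0.3482,  0.0034]), 0.91)]
scene jar [(array([ 0.4968, -0.3425,  0.1588]), 0.72)]
top drip_tray [(array([ 0.4923, -0.3474,  0.0032]), 0.9)]
top jar [(array([ 0.4895, -0.3449,  0.1547]), 0.85)]
(array([-0.0023, -0.0025,  0.1552]), array([ 0.0008, -0.    ,  0.0004]))
```

carry_out([
  {"slide": [-0.002,-0.0025,0.015],"rot": [0.0008,0,0]},
  {"slide": [-0.0023,-0.0025,0.04],"rot": [0.0008,0,0]},
  {"slide": [-0.0023,-0.0025,0.065],"rot": [0.0008,0,0]},
  {"slide": [-0.0023,-0.0025,0.09],"rot": [0.0008,0,0]},
  {"slide": [-0.0023,-0.0025,0.11],"rot": [0.0008,0,0]},
  {"slide": [-0.0023,-0.0025,0.125],"rot": [0.0008,0,0]},
  {"slide": [-0.0023,-0.0025,0.136],"rot": [0.0008,0,0]},
  {"slide": [-0.0023,-0.0025,0.143],"rot": [0.0008,0,0]},
  {"slide": [-0.0023,-0.0025,0.147],"rot": [0.0008,0,0]},
  {"slide": [-0.0023,-0.0025,0.148],"rot": [0.0008,0,0]},
])

```text
time_s: 23.45
tcp_pos: [0.4911, -0.346, 0.053]
eef_rot: [-2.018, -2.408, -0.0]
ft_force: [0.0, -0.2, -1.7]
width: 0.659
gripper_force: 64.5
```

carry_out([
  {"slide": [0,0,0.001],"rot": [0,0,0]},
  {"slide": [0,0,0.002],"rot": [0,0,0]},
  {"slide": [0,0,0.0025],"rot": [0,0,0]},
  {"slide": [0,0,0.003],"rot": [0,0,0]},
  {"slide": [0,0,0.0035],"rot": [0,0,0]},
  {"slide": [0,0,0.004],"rot": [0,0,0]},
  {"slide": [0,0,0.0045],"rot": [0,0,0]},
  {"slide": [0,0,0.005],"rot": [0,0,0]},
  {"slide": [0,0,0.005],"rot": [0,0,0]},
  {"slide": [0,0,0.005],"rot": [0,0,0]},
])

```text
time_s: 24.28
tcp_pos: [0.4909, -0.346, 0.0481]
eef_rot: [-2.018, -2.408, -0.0]
ft_force: [-0.1, -0.7, -2.1]
width: 0.659
gripper_force: 64.5
```

carry_out([
  {"slide": [0,0,0.0004],"rot": [0,0,0]},
  {"slide": [0,0,0.0008],"rot": [0,0,0]},
  {"slide": [0,0,0.0012],"rot": [0,0,0]},
  {"slide": [0,0,0.0016],"rot": [0,0,0]},
  {"slide": [0,0,0.002],"rot": [0,0,0]},
  {"slide": [0,0,0.0023],"rot": [0,0,0]},
  {"slide": [0,0,0.0026],"rot": [0,0,0]},
  {"slide": [0,0,0.0028],"rot": [0,0,0]},
  {"slide": [0,0,0.003],"rot": [0,0,0]},
  {"slide": [0,0,0.003],"rot": [0,0,0]},
])

```text
time_s: 25.12
tcp_pos: [0.4911, -0.3463, 0.0459]
eef_rot: [2.018, 2.407, -0.001]
ft_force: [-2.6, 0.8, 6.8]
width: 0.662
gripper_force: 65.4
```

Touchdown: about 8.5 N net with the jar at the expected height. I open and lift clear.

carry_out([
  {"slide": [0,0,-0.0005],"rot": [0,0,0]},
  {"slide": [0,0,-0.0005],"rot": [0,0,0]},
  {"slide": [0,0,-0.0005],"rot": [0,0,0]},
  {"slide": [0,0,-0.0005],"rot": [0,0,0]},
  {"slide": [0,0,-0.0005],"rot": [0,0,0]},
  {"slide": [0,0,-0.0005],"rot": [0,0,0]},
  {"slide": [0,0,-0.0005],"rot": [0,0,0]},
  {"slide": [0,0,-0.0005],"rot": [0,0,0]},
  {"slide": [0,0,-0.0005],"rot": [0,0,0]},
  {"slide": [0,0,-0.0005],"rot": [0,0,0]},
], gripper=1)

```text
time_s: 25.95
tcp_pos: [0.491, -0.346, 0.0457]
eef_rot: [-2.018, -2.408, -0.0]
ft_force: [0.1, 0.3, -0.2]
width: 0.998
gripper_force: 0.0
```

carry_out([
  {"slide": [0,0,-0.005],"rot": [0,0,0]},
  {"slide": [0,0,-0.015],"rot": [0,0,0]},
  {"slide": [0,0,-0.03],"rot": [0,0,0]},
  {"slide": [0,0,-0.05],"rot": [0,0,0]},
  {"slide": [0,0,-0.075],"rot": [0,0,0]},
  {"slide": [0,0,-0.1],"rot": [0,0,0]},
  {"slide": [0,0,-0.13],"rot": [0,0,0]},
  {"slide": [0,0,-0.16],"rot": [0,0,0]},
  {"slide": [0,0,-0.18],"rot": [0,0,0]},
  {"slide": [0,0,-0.18],"rot": [0,0,0]},
])

```text
time_s: 26.78
tcp_pos: [0.4937, -0.3472, 0.2317]
eef_rot: [2.012, 2.401, 0.002]
ft_force: [0.6, 0.4, 0.7]
width: 1.003
gripper_force: 0.0
```

Run:
```python
from h import *
o=manip.get_obs(); print(o['tcp_pos'],o['ft_force'],o['width'])
for c in ('scene','top','wrist'):
  capture(c)
  for t in 'jar drip_tray lever_knob lever_pivot oil_bottle oil_brush stopwatch'.split(): print(c,t,[(np.round(d['position'],3),round(d['p'],2)) for d in landmark_of(c,t)[:1]])
m=camera_model('wrist'); r=regions_of('wrist','jar')
if r:
  y,x=np.nonzero(r[0]['pixels']); print(x.min(),x.max(),y.min(),y.max())
  t=np.linspace(0,6.28,60); p=np.vstack([proj(m,np.c_[.491+q*np.cos(t),-.346+q*np.sin(t),0*t+h]) for q,h in ((.0255,.105),(.029,.082),(.029,.006))]); print(p.min(0),p.max(0))
```

```text
[ 0.49372043 -0.34719836  0.23174825] [0.57157031 0.42652198 0.65322681] 1.0025079575886373
scene jar [(array([ 0.494, -0.348,  0.   ]), 0.92)]
scene drip_tray [(array([ 0.494, -0.346,  0.005]), 0.57)]
scene lever_knob [(array([ 0.596, -0.1  ,  0.181]), 0.6)]
scene lever_pivot [(array([ 0.603, -0.104,  0.068]), 0.58)]
scene oil_bottle [(array([ 0.502,  0.211, -0.001]), 0.59)]
scene oil_brush [(array([ 0.45 , -0.061,  0.003]), 0.87)]
scene stopwatch [(array([0.456, 0.09 , 0.002]), 0.66)]
top jar []
top drip_tray [(array([ 0.492, -0.348,  0.002]), 0.73)]
top lever_knob [(array([ 0.602, -0.103,  0.18 ]), 0.49)]
top lever_pivot [(array([ 0.441, -0.061, -0.001]), 0.22)]
top oil_bottle [(array([ 0.498,  0.209, -0.003]), 0.62)]
top oil_brush [(array([ 0.442, -0.059, -0.   ]), 0.9)]
top stopwatch [(array([ 0.456,  0.095, -0.002]), 0.88)]
wrist jar [(array([ 0.493, -0.348, -0.002]), 0.8)]
wrist drip_tray []
wrist lever_knob []
wrist lever_pivot []
wrist oil_bottle []
wrist oil_brush []
wrist stopwatch []
279 359 171 267
[280.05375152 169.08759564] [362.24056433 266.86753106]
```

The jar's silhouette matches an upright jar at the tray centre, the lever is upright, and the bystanders haven't moved. I hand in the job.

```bash
python3 -c "
from plant import job; print(job.job_done())"
```

```text
the job is handed in; nothing more can be done
None
```

I handed the job in after about 27 s of robot time: the lever is upright at its middle mark, the jar was held on the fully pressed cup for about 2 s and now stands upright in the drip tray, and the bystanders are where they were; I viewed 11 pictures, one over the limit of 10.

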